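File a freshly labelled slide box in the carrying rack

TASK

The blue slide box standing crooked on the plywood rack has paper labels freshly glued to its two long sides and the glue is still wet: with the fingertips, push it into the empty lane, all the way home against the buffer at the lane's end, without the box touching the rail on either side and without anything touching the labels. Then push the lane's red catch right across behind it. The box stays flat on the board all the time, never lifted or tipped, and the other things on the bench and rack stay as they are.

Things in the scene. Friction and masses are not known exactly. Their poses are not given: they have to be found in the camera images.
- slide_box: Blue plastic box 100 (x) x 84 (y) x 42 mm high, about 0.3 kg, flat lid with a white card; stands loose and skewed on the board before the lane, its origin at rack x = -145 to -115 mm. Origin: centre of underside; x out of its leading end (brass clasp; goes first), y left, z up. The plain ends, the lid and the sides from 21 mm above its underside up carry no label and may be touched.
- label_left: Wet white paper label with red stripe on the box's left (+y) long side, 80 long, from 4 to 20 mm above the box's underside, 1 mm thick (outer face 43 mm from the box's middle plane): nothing may touch it. Origin: middle of its lower edge.
- label_right: The same label on the right (-y) long side.
- rack: Fixed plywood board, top 15 mm above the bench, with two lanes. Origin: middle of the empty lane's mouth, at bench height; x down the lane, y left, z up. In mm: board x -240 to 150, y -125 to 220. Empty lane: y -51 to 51, from x = 0 to the rubber buffer at x = 112; box home: box origin at x = 62. The other lane (y 59 to 161) holds a green box behind a closed red catch, to be left alone.
- rail_left: Aluminium guide rail on the left (+y) of the empty lane, 115 long, 8 thick, 20 high above the board. Origin: underside of its front end, middle of its thickness, at rack y = +55 mm; x runs along it.
- rail_right: The same on the right (-y), at rack y = -55 mm.
- lane_end (a point): Point on the board at the end of the empty lane, on its middle line, at the face of the buffer; the box's leading end comes here.
- catch (a joint): Angle (rad) of the empty lane's catch: a red bar 80 mm long, 4 thick, on edge 3 to 17 mm above the board, on a pivot by the right rail's front end. 0: open, pointing back and outwards; grows clockwise seen from above, through straight back along rack -x (0.436), to its stop at 2.007: across the mouth, pointing to rack +y. Starts at 0 to 0.35; light friction (0.4 N at the tip); stays where left.
- catch_pivot (a point): Pivot axis of the empty lane's catch, at half the bar's height (25 mm above the bench), at rack x = -12, y = -63 mm.
- catch_tip (a point): Middle of the rounded free end (10 mm across) of the catch, 80 mm from the pivot, at half the bar's height.
- filed_box: Green slide box 100 x 86 x 42 mm in the neighbouring lane; leave alone. Origin: centre of its underside.
- glue_stick: Yellow glue stick with white cap, 27 mm across, 75 high, standing on the board before the neighbouring lane; leave alone. Origin: centre of its underside.
- stain_bottle: Small amber bottle, 42 mm across, 85 high, on the bench right of the rack; leave alone. Origin: centre of its underside.
- petri_dish: Shut petri dish, 90 mm across, 15 high, on the bench right of the rack; leave alone. Origin: centre of its underside.
- beaker: Glass beaker, 72 mm across, 88 high, on the bench left of the rack; leave alone. Origin: centre of its underside.
- marker: White marker pen with black cap, 140 long, 15 thick, lying on the bench left of the rack; leave alone. Origin: on the bench under its middle; x along it.
- blank_slides: Small carton of plain slides, 81 x 31 x 31 mm, on the bench left of the rack; leave alone. Origin: centre of its underside.
Not all that is in view belongs to the job. What is meant by the slide_box is not orange or pink, and is the larger of those in its own colour.

How it is judged:
By the outcome, as a careful person would: the job done as asked, in the order asked, and still so for the second after the job is handed in, with the robot touching nothing.
It also fails if it takes over 54 s, if anything falls off the work surface, if the arm or the gripper's body presses on something with over 40 N, if the wrist force passes 120 N, or if a joint passes its speed limit or range.

ROBOT

A 6-joint arm with a two-finger parallel gripper is mounted at the origin on the work surface. World frame = base frame: x ahead of the robot, y to its left, z up, the work surface at z = 0. Lengths are in m, angles in rad, forces in N, time in s.
With the tool pointing down it reaches from about 0.3 to 0.875 m from the base axis. Payload 6.4 kg.
Tool frame: the origin (TCP) lies between the finger pads; the fingertips stand 8 mm ahead of it and the grasp point (between the pads) lies 11 mm behind it; z points along the fingers, y is the line along which they close (so a half turn about z gives the same grasp; the last joint's range is limited). The gripper opens to 88 mm and grips with 3 to 60 N. Pads are 18 mm wide; open, the fingers measure 123 mm over their backs; the gripper's body (75 mm by 187 mm) begins 45 mm behind the grasp point.
Start: joints at [-1.35, 0.181, 1.607, -0, 1.354, -0.206], TCP at [0.238, -0.523, 0.247] pointing down, gripper open.
Joint ranges: [-2.99, 2.99], [-0.89, 2.07], [0.3, 2.58], [-1.14, 4.28], [0, 2.63], [-3.12, 3.12]. Speed limits (rad/s): [2.57, 2.57, 3.01, 3.14, 3.14, 3.14].

INTERFACE

Orientations are given as a unit quaternion [x, y, z, w].
In Python, from rig import env gives the robot as it stands.
- The arm moves only by the tool jog_arm, never from a script. Its argument "increments" is a list of rows, each a list of 7 numbers: the shift along the tool's x, y, z in m, then the turn, a rotation vector about the tool's x, y, z in rad, then the closure, from 0 (fully open) to 1 (shut). A call has 1 to 20 rows; each row is the pose to reach, as a shift and turn from the pose commanded when the call began, along the tool's axes at that moment; what a row does not reach only later rows make up. A row lasts 1/8 s, in which the tool goes at most 62.5 mm and 10.7 degrees, less where a joint would pass 70% of its speed; a pose out of reach is approached as far as the arm can. A call with a gripper value outside its range is refused whole. The fingers move at their own pace and stop on an object; the grip force is fixed at half the most. Time passes only in rows, so rows that repeat a pose let the fingers close. It gives the time, the measured TCP pose, the force, the opening and the grip force at its end, in the units of the state.
- env.state(): the state, without advancing time (a new reading comes with each control period).
- env.grab_frame(name): name is "scene" or "top" or "wrist"; returns (picture, depth): 420x560x3 uint8, blue, green, red; 420x560 float32, m along the optical axis (not along the pixel's ray), 0 where there is no reading.
- env.calibration(name): a dict with "fx", "fy", "cx", "cy" (pixels), "rvec" (rotation vector, rad) and "tvec" (3), from world to camera coordinates, as OpenCV has them. Camera axes: x right, y down, z forward; pixel columns grow to the right and rows downward; lengths in m; the calibration is good to about 2 mm. A picture is of the moment at which its call begins: read the wrist's pose just before it. calibration takes no time and is no camera call; for the wrist camera it gives the pose at the moment of the call.
- env.job_done(): hands the job in; it is judged then, once.
The state is a dict: "time_s": time; "joint_pos": joint angles; "joint_vel": joint speeds; "joint_efforts": joint torques, N m; "ee_pos": TCP position; "tcp_rot": TCP orientation; "wrist_force": force on the tool from outside, world axes, zero at the start; "torque": the same for the moment, N m; "width": finger opening in m; "gripper_force": force on a finger pad.
Only numpy, scipy, OpenCV 4.12 (cv2) and the standard library are available. Lean on these libraries where they do the work, as an engineer would, in place of code of your own. Each camera call takes 0.05 s, during which the arm holds its last target. There are 200 camera calls.

## Working session

There is one attempt and no reset: what is moved stays moved. The work goes in short steps, Python scripts to look and compute and a tool call to move; the robot and the scene stay as the last step left them, time stands still between calls to the robot, and variables do not carry over. Pictures are saved under pics/ and viewed, at most 10 in all, crops included, and the job is handed in when it is done.

Besides the shell and the picture viewer there is one more tool, called after "Request:" by a JSON object that holds its "op" and its "data", one argument or row to a line. jog_arm: Moves the arm, as the interface text tells. Its arguments: {"type":"object","properties":{"increments":{"type":"array","items":{"type":"array","items":{"type":"number"}}}},"required":["increments"]}

```bash
mkdir -p pics; ls
cat > h.py <<'E'
import numpy as np, cv2, sys
from rig import env
def cal(n):
    c=env.calibration(n); K=np.array([[c['fx'],0,c['cx']],[0,c['fy'],c['cy']],[0,0,1]])
    return K,cv2.Rodrigues(np.array(c['rvec'],float))[0],np.array(c['tvec'],float).ravel()
def ray(n,uv,z,C=None):
    K,R,t=C or cal(n); uv=np.atleast_2d(np.array(uv,float))
    d=(R.T@np.linalg.inv(K)@np.c_[uv,np.ones(len(uv))].T).T; o=-R.T@t
    return o+d*((z-o[2])/d[:,2])[:,None]
def proj(n,P,C=None):
    K,R,t=C or cal(n); p=(K@(R@np.atleast_2d(P).T+t[:,None])).T; return p[:,:2]/p[:,2:]
def cloud(n,D,C=None):
    K,R,t=C or cal(n); v,u=np.indices(D.shape); 
    X=np.stack([(u-K[0,2])/K[0,0]*D,(v-K[1,2])/K[1,1]*D,D],-1); return (X-t)@R
E
python3 - <<'E'
from h import *
for n in('top','scene'):
    a,d=env.grab_frame(n); cv2.imwrite(f'pics/{n}0.png',a); np.savez(f'{n}0.npz',a=a,d=d)
    K,R,t=cal(n); print(n,K[0,0],-R.T@t,R[2])
print(env.state())
E
```

```text
pics
top 414.77045075597414 [0.41224018 0.04084229 1.0965261 ] [ 0.12259784 -0.0273818  -0.99207863]
scene 522.8024467410901 [1.37832952 1.09138053 0.96706927] [-0.50948382 -0.65205492 -0.56147183]
{'time_s': 0.1, 'joint_pos': array([-1.35029098e+00,  1.81448081e-01,  1.60786912e+00,  3.93881369e-05,
        1.35378272e+00, -2.06341545e-01]), 'joint_vel': array([-5.15550655e-05, -1.18712574e-03, -1.87570394e-03,  6.81594739e-04,
        5.70203805e-04,  4.65987848e-04]), 'joint_efforts': array([ 7.67493793e-05, -4.34822917e+01, -3.42695940e+01,  7.03194877e-02,
        3.40543070e-02, -3.95058100e-05]), 'ee_pos': array([ 0.23795722, -0.52296294,  0.24592951]), 'tcp_rot': array([ 9.77312157e-01,  2.11802690e-01,  1.38913233e-05, -7.53753601e-04]), 'wrist_force': array([-0.70273316, -0.05651178,  0.48465274]), 'torque': array([-0.02853292,  0.01092941, -0.02552226]), 'gripper_force': 0.0, 'width': 0.08793449063992556}
```

View pics/top0.png

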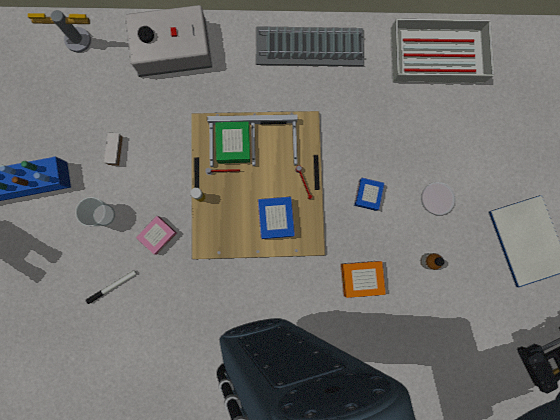

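View pics/scene0.png

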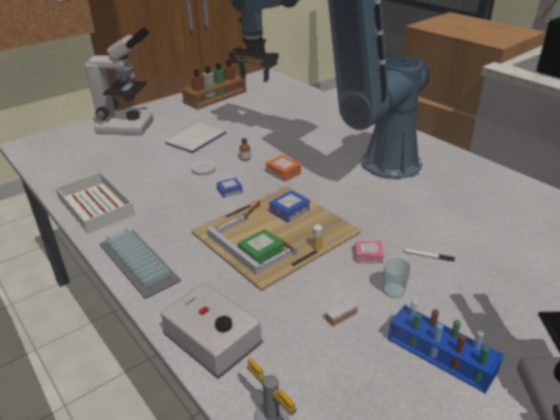

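Candidates for the slide box: the blue box on the rack (277,217), the small blue box (370,193), orange (364,279) and pink (157,235). I choose the larger blue one at (277,217). Now a close crop and rough poses.

Run:
```python
from h import *
f=np.load('top0.npz'); a,d=f['a'],f['d']; C=cal('top')
hsv=cv2.cvtColor(a,cv2.COLOR_BGR2HSV); P=cloud('top',d,C)
def rect(m,z,name):
    m=m.astype(np.uint8); n,l,s,c=cv2.connectedComponentsWithStats(m); i=1+np.argmax(s[1:,4]); 
    k=np.argwhere(l==i)[:,::-1]; h=cv2.convexHull(k.astype(np.float32))[:,0]
    w=ray('top',h,z,C)[:,:2].astype(np.float32)*1000; r=cv2.minAreaRect(w); print(name,s[i,4],r, cv2.boxPoints(r).round().tolist())
H,S,V=hsv[...,0],hsv[...,1],hsv[...,2]
roi=np.zeros(H.shape,bool); roi[100:265,185:330]=1
wood=(H>10)&(H<28)&(S>60)&roi
rect(wood,.015,'board')
rect(roi&(H>105)&(H<130)&(S>120)&(V>60),.057,'box')
rect(roi&(H>45)&(H<85)&(S>120),.057,'green')
red=roi&((H<8)|(H>172))&(S>130); red[:,:260]=0
k=np.argwhere(red)[:,::-1]; print('catch',len(k)); 
rect(red,.032,'catch')
m=roi&(P[...,2]>.028)
print('boxdepth z',np.median(P[205:230,265:290,2]),'board z',np.median(P[180:195,225:260,2]),np.median(P[300:310,100:200,2]))
cv2.imwrite('pics/crop.png',cv2.resize(a[100:265,180:335],None,fx=3.6,fy=3.6,interpolation=cv2.INTER_CUBIC))
K,R,t=cal('wrist'); print('wrist',K[0,0],-R.T@t,R[2],env.state()['ee_pos'])
```

```text
board 14255 ((601.3799438476562, 63.55979919433594), (388.8306884765625, 342.60223388671875), 1.5372638702392578) [[402.0, 230.0], [412.0, -113.0], [800.0, -102.0], [791.0, 240.0]]
box 799 ((506.14434814453125, 14.663360595703125), (100.03359985351562, 82.43435668945312), 4.813714027404785) [[453.0, 52.0], [460.0, -31.0], [559.0, -22.0], [553.0, 60.0]]
green 883 ((699.9933471679688, 126.7462158203125), (108.51771545410156, 85.6958999633789), 2.686157703399658) [[644.0, 167.0], [648.0, 81.0], [756.0, 86.0], [752.0, 172.0]]
catch 65
catch 65 ((596.7647705078125, -59.0279541015625), (82.0371322631836, 9.31627082824707), 23.36911392211914) [[557.0, -71.0], [561.0, -80.0], [636.0, -47.0], [633.0, -38.0]]
boxdepth z 0.057227208821006625 board z 0.01491647379822049 4.030052021598501e-05
wrist 345.20826504538917 [ 0.30990225 -0.49091946  0.38440083] [-0.27826728 -0.12445047 -0.95240716] [ 0.23795722 -0.52296294  0.24592951]
```

View pics/crop.png

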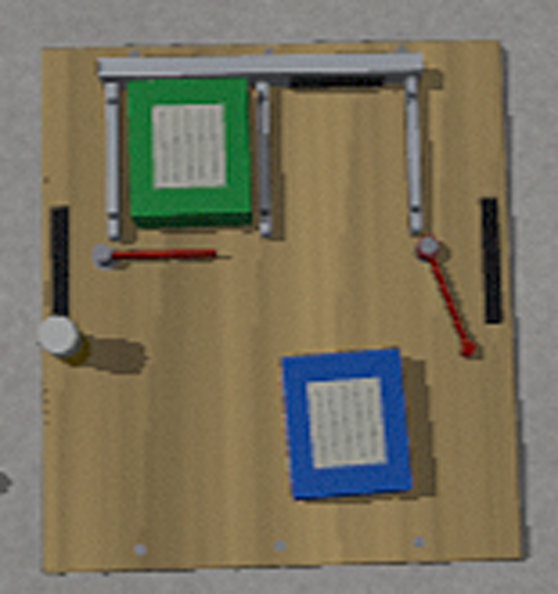

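The crop shows the large blue box, skewed slightly left, before the empty lane. The red catch is open at about (450,300) and the rails are at (263,160) and (415,155). Next I move the wrist camera over the lane for a finer measurement.

Request:
{"op": "jog_arm", "data": {
  "increments": [
    [0.05,-0.03,0.002,0,0,0.04,0],
    [0.1,-0.06,0.004,0,0,0.08,0],
    [0.15,-0.09,0.006,0,0,0.12,0],
    [0.2,-0.12,0.01,0,0,0.16,0],
    [0.25,-0.15,0.012,0,0,0.2,0],
    [0.3,-0.18,0.014,0,0,0.24,0],
    [0.35,-0.21,0.016,0,0,0.28,0],
    [0.4,-0.24,0.018,0,0,0.32,0],
    [0.45,-0.27,0.02,0,0,0.36,0],
    [0.5,-0.3,0.022,0,0,0.4,0],
    [0.55,-0.32,0.026,0,0,0.4,0],
    [0.572,-0.336,0.026,0,0,0.4,0],
    [0.572,-0.336,0.026,0,0,0.4,0],
    [0.572,-0.336,0.026,0,0,0.4,0],
    [0.572,-0.336,0.026,0,0,0.4,0]
  ]
}}

```text
time_s: 1.98
ee_pos: [0.6192, 0.0181, 0.2207]
tcp_rot: [1.0, 0.013, -0.0, 0.0]
wrist_force: [-1.0, 0.5, -0.3]
width: 0.0881
gripper_force: 0.0
```

Run:
```python
from h import *
C=cal('wrist');a,d=env.grab_frame('wrist'); cv2.imwrite('pics/w1.png',a); np.savez('w1.npz',a=a,d=d,K=C[0],R=C[1],t=C[2])
s=env.state();print(s['time_s'],s['ee_pos'],s['tcp_rot'],s['joint_pos'])
```

```text
2.025 [0.61925334 0.01807734 0.22084269] [ 9.99920451e-01  1.26129294e-02 -8.19608471e-06  7.64093513e-05] [-1.62052598e-01  3.00659160e-01  1.51489541e+00 -1.58053156e-04
  1.32602767e+00  1.38355550e+00]
```

View pics/w1.png

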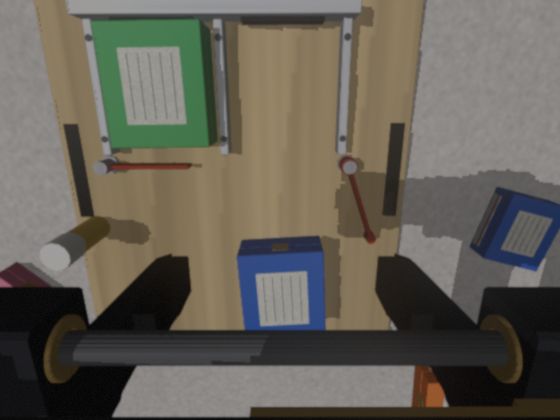

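The wrist view shows the empty lane between rails (222,88) and (345,88), the clasp end of the box at (281,245), and the catch from (348,166) to (370,237). Now I fit the poses from depth and colour.

```bash
cat >> h.py <<'E'
def fitedges(n,a,d,C):
    H,S,V=cv2.split(cv2.cvtColor(a,cv2.COLOR_BGR2HSV)); P=cloud(n,d,C)*1000; Z=P[...,2]
    r={}
    # rails: low-saturation, z ~35
    for nm,lo,hi in(('L',60,90),('R',-55,-20)):
        m=(S<60)&(d>0)&(abs(Z-35)<3)&(P[...,0]>655)&(P[...,0]<745)&(P[...,1]>lo)&(P[...,1]<hi)
        q=P[m][:,:2]; 
        if len(q)<50: continue
        k=np.polyfit(q[:,0],q[:,1],1); b=np.arange(655,745,10)
        ed=[[x,q[abs(q[:,0]-x)<5][:,1].min(),q[abs(q[:,0]-x)<5][:,1].max()] for x in b if (abs(q[:,0]-x)<5).sum()>5]
        ed=np.array(ed); mid=np.polyfit(ed[:,0],ed[:,1:].mean(1),1)
        r[nm]=mid; print('rail',nm,len(q),'yaw',np.degrees(np.arctan(k[0])).round(2),np.degrees(np.arctan(mid[0])).round(2),'y@650',np.polyval(mid,650).round(1),'w',np.ptp(ed[:,1:],axis=1).mean().round(1))
    m=((H>100)&(H<130)&(S>100)|(S<70))&(d>0)&(abs(Z-57)<2.5)&(P[...,1]>-60)&(P[...,1]<80)
    m=m.astype(np.uint8); N,l,s,c=cv2.connectedComponentsWithStats(m); i=1+np.argmax(s[1:,4]); q=P[l==i][:,:2]
    r['box']=q; rc=cv2.minAreaRect(q.astype(np.float32)); print('box',len(q),np.array(cv2.boxPoints(rc)).round(1).tolist(),rc)
    return r,P,H,S,V,Z
E
python3 - <<'E'
from h import *
f=np.load('w1.npz'); C=(f['K'],f['R'],f['t']); a,d=f['a'],f['d']
r,P,H,S,V,Z=fitedges('wrist',a,d,C)
q=r['box']
# side edges by slices
ed=np.array([[x,*np.percentile(q[abs(q[:,0]-x)<3][:,1],[1,99])] for x in range(500,552,5)]); 
for j in(1,2):
    k=np.polyfit(ed[:,0],ed[:,j],1); print('side',np.degrees(np.arctan(k[0])),np.polyval(k,530))
ed=np.array([[y,np.percentile(q[abs(q[:,1]-y)<3][:,0],99)] for y in range(-15,52,6)]);k=np.polyfit(ed[:,0],ed[:,1],1);print('front',np.degrees(-np.arctan(k[0])),np.polyval(k,15))
red=((H<8)|(H>172))&(S>120)&(d>0)&(P[...,1]<0)&(P[...,1]>-100)&(P[...,0]>540)&(P[...,0]<650)&(abs(Z-30)<6)
p=P[red];print('catch',len(p),np.median(p[:,2]));rc=cv2.minAreaRect(p[:,:2].astype(np.float32));print(rc,cv2.boxPoints(rc).tolist())
# buffer bar edge and glue stick
m=(S<60)&(V>110)&(Z>20)&(P[...,0]>745)&(P[...,0]<800)&(P[...,1]<60)&(P[...,1]>-30);print('bar front',np.percentile(P[m][:,0],1),np.median(P[m][:,2]))
g=(Z>80)&(Z<95)&(P[...,1]>60)&(P[...,0]<650);print('glue',np.median(P[g],0),np.ptp(P[g],axis=0))
E
```

```text
rail L 995 yaw 1.75 1.86 y@650 73.3 w 8.0
rail R 983 yaw 1.73 1.61 y@650 -36.2 w 8.1
box 6284 [[463.8999938964844, 53.900001525878906], [470.6000061035156, -29.799999237060547], [559.7999877929688, -22.600000381469727], [553.0999755859375, 61.0]] ((511.8426513671875, 15.648380279541016), (89.48677825927734, 83.91756439208984), 4.582289695739746)
side 4.626104456753043 -23.919818380146552
side 4.998916473439139 57.50119694657101
front 5.068532512685088 555.9368206085053
catch 320 32.545741398793666
((600.854248046875, -57.212501525878906), (92.05851745605469, 12.430964469909668), 20.86988067626953) [[555.6306762695312, -67.80258178710938], [560.0591430664062, -79.41797637939453], [646.0778198242188, -46.62242126464844], [641.6493530273438, -35.00702667236328]]
bar front 761.4588318316534 47.46495838724927
glue [564.59826855 208.82176978  90.3458345 ] [26.45661756 26.8406297  12.51493297]
```

Request:
{"op": "jog_arm", "data": {
  "increments": [
    [-0.05,0.0,0,0,0,-0.005,0.5],
    [-0.1,0.0,0,0,0,-0.005,0.5],
    [-0.15,0.001,0,0,0,-0.005,0.5],
    [-0.194,0.001,0,0,0,-0.005,0.5],
    [-0.194,0.001,0.03,0,0,-0.005,0.5],
    [-0.194,0.001,0.08,0,0,-0.005,0.5],
    [-0.194,0.001,0.13,0,0,-0.005,0.5],
    [-0.194,0.001,0.165,0,0,-0.005,0.5],
    [-0.194,0.001,0.184,0,0,-0.005,0.5],
    [-0.194,0.001,0.184,0,0,-0.005,0.5],
    [-0.194,0.001,0.184,0,0,-0.005,0.5],
    [-0.194,0.001,0.184,0,0,-0.005,0.5]
  ]
}}

```text
time_s: 3.52
ee_pos: [0.4268, 0.0126, 0.0379]
tcp_rot: [1.0, 0.016, 0.001, 0.0]
wrist_force: [0.7, -0.0, 0.3]
width: 0.0442
gripper_force: 0.0
```

Run:
```python
from h import *
C=cal('wrist');a,d=env.grab_frame('wrist'); cv2.imwrite('pics/w2.png',a)
s=env.state();print(s['time_s'],s['ee_pos'],s['tcp_rot'],s['width'])
```

```text
3.575 [0.42661059 0.01272639 0.03780094] [9.99873751e-01 1.58490334e-02 1.09329526e-03 3.08593749e-04] 0.04426639949498042
```

View pics/w2.png

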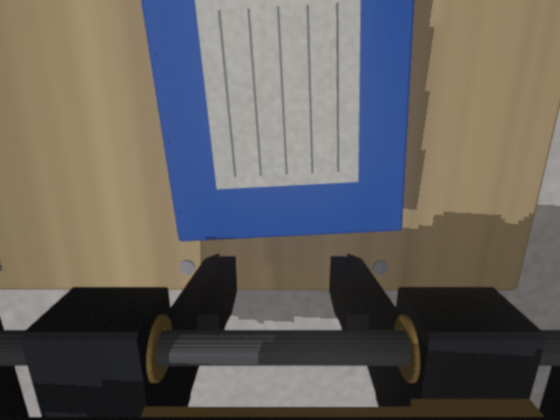

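The fingertips are behind the box's rear edge (180–400, 235), clear of it. I push gently to square it up.

Request:
{"op": "jog_arm", "data": {
  "increments": [
    [0.004,0,0,0,0,0,0.5],
    [0.008,0,0,0,0,0,0.5],
    [0.012,0,0,0,0,0,0.5],
    [0.016,0,0,0,0,0,0.5],
    [0.02,0,0,0,0,0,0.5],
    [0.024,0,0,0,0,0,0.5],
    [0.028,0,0,0,0,0,0.5],
    [0.032,0,0,0,0,0,0.5],
    [0.036,0,0,0,0,0,0.5],
    [0.04,0,0,0,0,0,0.5],
    [0.044,0,0,0,0,0,0.5],
    [0.048,0,0,0,0,0,0.5],
    [0.052,0,0,0,0,0,0.5],
    [0.056,0,0,0,0,0,0.5],
    [0.06,0,0,0,0,0,0.5],
    [0.064,0,0,0,0,0,0.5],
    [0.068,0,0,0,0,0,0.5],
    [0.072,0,0,0,0,0,0.5],
    [0.074,0,0,0,0,0,0.5],
    [0.074,0,0,0,0,0,0.5]
  ]
}}

```text
time_s: 6.08
ee_pos: [0.5, 0.0153, 0.0368]
tcp_rot: [1.0, 0.016, 0.0, 0.0]
wrist_force: [-0.7, -0.3, 0.1]
width: 0.0437
gripper_force: 0.3
```

```bash
cat > m.py <<'E'
from h import *
s=env.state();print(s['time_s'],s['ee_pos'],np.degrees(2*np.arctan2(s['tcp_rot'][1],s['tcp_rot'][0])))
for n in('wrist','top'):
    C=cal(n);a,d=env.grab_frame(n); cv2.imwrite(f"pics/{n}_{s['time_s']:.1f}.png",a)
    H,S,V=cv2.split(cv2.cvtColor(a,cv2.COLOR_BGR2HSV)); P=cloud(n,d,C)*1000
    if n=='wrist':
        r=fitedges(n,a,d,C); q=r[0]['box']; xs=np.arange(q[:,0].min()+8,q[:,0].max()-8,4)
        ed=np.array([[x,*np.percentile(q[abs(q[:,0]-x)<2][:,1],[1,99])] for x in xs])
        for j in(1,2):
            k=np.polyfit(ed[:,0],ed[:,j],1); print(' side yaw',np.degrees(np.arctan(k[0])),'off lane@600',np.polyval(k,600)-17.03)
        print(' mean lane offset',np.mean(ed[:,1:].mean(1)-(18.55+(ed[:,0]-650)*.0304)))
    else:
        m=((H>105)&(H<130)&(S>120)&(V>60)).astype(np.uint8); m[:,330:]=0;m[:100]=0;m[:,:185]=0
        k=np.argwhere(m)[:,::-1].astype(np.float32)
        if len(k): w=ray(n,cv2.convexHull(k)[:,0],.057,C)[:,:2].astype(np.float32)*1000;print('top box',len(k),cv2.minAreaRect(w))
E
python3 m.py
```

```text
6.075 [0.50002179 0.01533457 0.03679678] 1.8241326313743695
box 69258 [[490.70001220703125, 53.79999923706055], [493.5, -30.299999237060547], [608.7999877929688, -26.5], [606.0, 57.70000076293945]] ((549.7353515625, 13.676460266113281), (115.373046875, 84.16932678222656), 1.9107064008712769)
 side yaw -4.902827215006041 off lane@600 -45.90448293297187
 side yaw 5.356270013836333 off lane@600 40.935999823180495
 mean lane offset -1.1426397014316918
top box 189 ((598.7254638671875, 11.870779037475586), (23.228086471557617, 76.40092468261719), 2.27040433883667)
```

View pics/wrist_6.1.png

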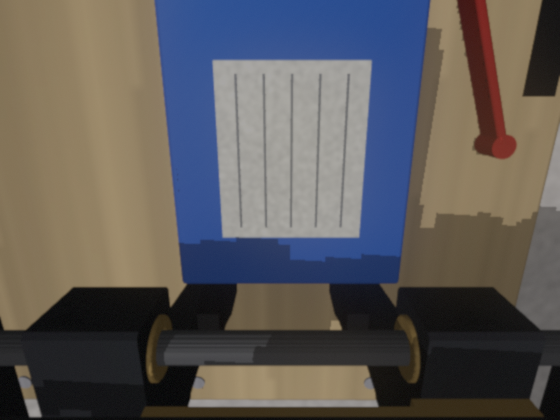

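The rear edge (183–400, 283) is now square to the fingers, with the box about 2 mm right of the lane's middle. I push on with a slight left drift, then back off and lift for a look with both box and rails in view.

Request:
{"op": "jog_arm", "data": {
  "increments": [
    [0.004,-0.0003,0,0,0,0,0.5],
    [0.008,-0.0006,0,0,0,0,0.5],
    [0.012,-0.0009,0,0,0,0,0.5],
    [0.016,-0.0012,0,0,0,0,0.5],
    [0.02,-0.0015,0,0,0,0,0.5],
    [0.024,-0.0018,0,0,0,0,0.5],
    [0.028,-0.002,0,0,0,0,0.5],
    [0.028,-0.002,0,0,0,0,0.5],
    [0.01,-0.002,0,0,0,0,0.5],
    [0.0,-0.002,0,0,0,0,0.5],
    [0.0,-0.002,-0.05,0,0,0,0.3],
    [0.03,-0.002,-0.1,0,0,0,0],
    [0.08,-0.002,-0.15,0,0,0,0],
    [0.13,-0.002,-0.17,0,0,0,0],
    [0.15,-0.002,-0.17,0,0,0,0],
    [0.15,-0.002,-0.17,0,0,0,0],
    [0.15,-0.002,-0.17,0,0,0,0]
  ]
}}

```text
time_s: 8.3
ee_pos: [0.6485, 0.0223, 0.2058]
tcp_rot: [1.0, 0.016, -0.001, -0.0]
wrist_force: [-0.3, 0.3, -0.5]
width: 0.0877
gripper_force: 0.0
```

```bash
python3 m.py; ls pics
```

```text
8.3 [0.64845778 0.02226455 0.20582987] 1.8223738764729989
rail L 999 yaw 1.78 1.65 y@650 73.4 w 8.1
rail R 992 yaw 1.7 1.75 y@650 -36.4 w 8.0
box 8941 [[537.5, 57.29999923706055], [540.4000244140625, -26.899999618530273], [640.4000244140625, -23.399999618530273], [637.5, 60.70000076293945]] ((588.9554443359375, 16.92974281311035), (100.12764739990234, 84.24452209472656), 1.9672106504440308)
 side yaw 1.6840551502061016 off lane@600 -40.26648113387431
 side yaw 1.9188906168562432 off lane@600 41.01529101948187
 mean lane offset 0.3616435140038861
top box 80 ((632.3462524414062, 11.883647918701172), (10.410550117492676, 66.45459747314453), 0.306742399930954)
crop.png
scene0.png
top0.png
top_6.1.png
top_8.3.png
w1.png
w2.png
wrist_6.1.png
wrist_8.3.png
```

Box is square and centred in the lane to 0.4 mm. Back behind it.

Request:
{"op": "jog_arm", "data": {
  "increments": [
    [-0.05,0.003,0,0,0,0,0.5],
    [-0.1,0.003,0,0,0,0,0.5],
    [-0.132,0.003,0,0,0,0,0.5],
    [-0.132,0.003,0.0,0,0,0,0.5],
    [-0.132,0.003,0.04,0,0,0,0.5],
    [-0.132,0.003,0.09,0,0,0,0.5],
    [-0.132,0.003,0.14,0,0,0,0.5],
    [-0.132,0.003,0.165,0,0,0,0.5],
    [-0.132,0.003,0.169,0,0,0,0.5],
    [-0.132,0.003,0.169,0,0,0,0.5],
    [-0.132,0.003,0.169,0,0,0,0.5]
  ]
}}

```text
time_s: 9.78
ee_pos: [0.5192, 0.0147, 0.0392]
tcp_rot: [1.0, 0.016, 0.001, 0.0]
wrist_force: [-0.4, 0.2, -0.3]
width: 0.0439
gripper_force: 0.0
```

Request:
{"op": "jog_arm", "data": {
  "increments": [
    [0.004,0,0,0,0,0,0.5],
    [0.008,0,0,0,0,0,0.5],
    [0.012,0,0,0,0,0,0.5],
    [0.016,0,0,0,0,0,0.5],
    [0.02,0,0,0,0,0,0.5],
    [0.025,0,0,0,0,0,0.5],
    [0.03,0,0,0,0,0,0.5],
    [0.035,0,0,0,0,0,0.5],
    [0.04,0,0,0,0,0,0.5],
    [0.045,0,0,0,0,0,0.5],
    [0.05,0,0,0,0,0,0.5],
    [0.055,0,0,0,0,0,0.5],
    [0.06,0,0,0,0,0,0.5],
    [0.065,0,0,0,0,0,0.5],
    [0.068,0,0,0,0,0,0.5],
    [0.07,0,0,0,0,0,0.5],
    [0.07,0,0,0,0,0,0.5]
  ]
}}

```text
time_s: 11.9
ee_pos: [0.588, 0.0172, 0.0378]
tcp_rot: [1.0, 0.016, 0.0, 0.0]
wrist_force: [-0.7, -0.1, -1.1]
width: 0.044
gripper_force: 0.3
```

```bash
python3 m.py
```

```text
11.9 [0.58799729 0.01716476 0.03779772] 1.8228664291874168
rail L 2715 yaw 1.93 1.54 y@650 73.2 w 8.4
rail R 3055 yaw 1.69 1.71 y@650 -36.3 w 8.6
box 68723 [[577.7999877929688, 58.400001525878906], [581.0999755859375, -26.200000762939453], [697.2000122070312, -21.799999237060547], [694.0, 62.79999923706055]] ((637.538818359375, 18.294580459594727), (116.24394226074219, 84.67514038085938), 2.1989526748657227)
 side yaw -4.074518631676057 off lane@600 -34.49805192152287
 side yaw 6.487657045166689 off lane@600 36.40506891446486
 mean lane offset 0.6187327787418895
```

Still centred. Continue deep into the lane, slowing before the buffer.

Request:
{"op": "jog_arm", "data": {
  "increments": [
    [0.004,0,0,0,0,0,0.5],
    [0.008,0,0,0,0,0,0.5],
    [0.012,0,0,0,0,0,0.5],
    [0.016,0,0,0,0,0,0.5],
    [0.02,0,0,0,0,0,0.5],
    [0.024,0,0,0,0,0,0.5],
    [0.028,0,0,0,0,0,0.5],
    [0.032,0,0,0,0,0,0.5],
    [0.036,0,0,0,0,0,0.5],
    [0.04,0,0,0,0,0,0.5],
    [0.044,0,0,0,0,0,0.5],
    [0.047,0,0,0,0,0,0.5],
    [0.05,0,0,0,0,0,0.5],
    [0.052,0,0,0,0,0,0.5],
    [0.054,0,0,0,0,0,0.5],
    [0.056,0,0,0,0,0,0.5],
    [0.057,0,0,0,0,0,0.5],
    [0.058,0,0,0,0,0,0.5],
    [0.058,0,0,0,0,0,0.5]
  ]
}}

```text
time_s: 14.38
ee_pos: [0.6459, 0.019, 0.0377]
tcp_rot: [1.0, 0.016, 0.0, -0.0]
wrist_force: [-1.9, -0.1, 0.8]
width: 0.0435
gripper_force: 1.1
```

Request:
{"op": "jog_arm", "data": {
  "increments": [
    [0.0005,0,0,0,0,0,0.5],
    [0.001,0,0,0,0,0,0.5],
    [0.0015,0,0,0,0,0,0.5],
    [0.002,0,0,0,0,0,0.5],
    [0.002,0,0,0,0,0,0.5]
  ]
}}

```text
time_s: 15.0
ee_pos: [0.6478, 0.0191, 0.0377]
tcp_rot: [1.0, 0.016, 0.0, -0.0]
wrist_force: [-1.9, -0.2, 0.3]
width: 0.0438
gripper_force: 1.0
```

Request:
{"op": "jog_arm", "data": {
  "increments": [
    [0.0005,0,0,0,0,0,0.5],
    [0.001,0,0,0,0,0,0.5],
    [0.0015,0,0,0,0,0,0.5],
    [0.0015,0,0,0,0,0,0.5]
  ]
}}

```text
time_s: 15.5
ee_pos: [0.649, 0.0191, 0.0377]
tcp_rot: [1.0, 0.016, -0.0, -0.0]
wrist_force: [-3.8, 0.4, 1.6]
width: 0.0441
gripper_force: 1.8
```

Request:
{"op": "jog_arm", "data": {
  "increments": [
    [0.0005,0,0,0,0,0,0.5],
    [0.001,0,0,0,0,0,0.5],
    [0.001,0,0,0,0,0,0.5]
  ]
}}

```text
time_s: 15.88
ee_pos: [0.649, 0.0192, 0.0377]
tcp_rot: [1.0, 0.016, -0.001, -0.0]
wrist_force: [-8.1, -0.9, 4.9]
width: 0.0446
gripper_force: 4.1
```

Stopped at the buffer (force rising with no motion). I back off straight, then lift to look.

Request:
{"op": "jog_arm", "data": {
  "increments": [
    [-0.01,0,0,0,0,0,0.5],
    [-0.03,0,0,0,0,0,0.5],
    [-0.03,0,-0.03,0,0,0,0.5],
    [-0.03,0,-0.08,0,0,0,0.3],
    [-0.01,0,-0.13,0,0,0,0],
    [0.0,0,-0.17,0,0,0,0],
    [0.0,0,-0.17,0,0,0,0],
    [0.0,0,-0.17,0,0,0,0]
  ]
}}

```text
time_s: 16.88
ee_pos: [0.6496, 0.0193, 0.2069]
tcp_rot: [1.0, 0.016, -0.0, -0.0]
wrist_force: [-0.1, -0.2, -0.9]
width: 0.0878
gripper_force: 0.0
```

Run:
```python
from h import *
C=cal('wrist');a,d=env.grab_frame('wrist'); cv2.imwrite('pics/w5.png',a)
s=env.state();print(s['time_s'],s['ee_pos'])
r,P,H,S,V,Z=fitedges('wrist',a,d,C)
red=((H<8)|(H>172))&(S>120)&(d>0)&(P[...,1]<0)&(P[...,1]>-100)&(P[...,0]>540)&(P[...,0]<650)&(abs(Z-30)<6)
p=P[red];rc=cv2.minAreaRect(p[:,:2].astype(np.float32));print(rc,cv2.boxPoints(rc).tolist())
m=(S<60)&(abs(Z-35)<2)&(P[...,1]>-50)&(P[...,1]<-25)&(P[...,0]<760);print('rail R x',np.percentile(P[m][:,0],[0.5,1,3]))
```

```text
16.925 [0.64904235 0.01932638 0.20597059]
rail L 985 yaw 1.78 1.72 y@650 73.4 w 8.1
rail R 974 yaw 1.75 1.75 y@650 -36.4 w 8.1
box 12677 [[657.9000244140625, 61.5], [660.5999755859375, -22.600000381469727], [759.5999755859375, -19.399999618530273], [756.9000244140625, 64.69999694824219]] ((708.7520751953125, 21.06723976135254), (99.02559661865234, 84.1213607788086), 1.869239330291748)
((601.0309448242188, -57.352542877197266), (92.33733367919922, 12.488994598388672), 20.46858024597168) [[555.593505859375, -67.64718627929688], [559.9608154296875, -79.3476791381836], [646.4683837890625, -47.057899475097656], [642.10107421875, -35.35740661621094]]
rail R x [633.65965513 635.95936331 649.5496581 ]
```

View pics/w5.png

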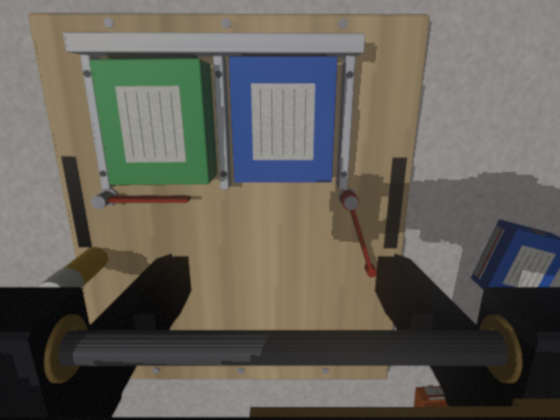

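The box is home at (283,118), centred between the rails, and the catch is still open from (349,200) to (371,270). Now I put the closed fingertips outside the catch.

Request:
{"op": "jog_arm", "data": {
  "increments": [
    [-0.03,0.04,0,0,0,0,1],
    [-0.06,0.08,0,0,0,0,1],
    [-0.077,0.121,0,0,0,0,1],
    [-0.077,0.121,0,0,0,0,1],
    [-0.077,0.121,0.05,0,0,0,1],
    [-0.077,0.121,0.1,0,0,0,1],
    [-0.077,0.121,0.145,0,0,0,1],
    [-0.077,0.121,0.17,0,0,0,1],
    [-0.077,0.121,0.176,0,0,0,1],
    [-0.077,0.121,0.176,0,0,0,1],
    [-0.077,0.121,0.176,0,0,0,1]
  ]
}}

```text
time_s: 18.3
ee_pos: [0.5781, -0.1043, 0.033]
tcp_rot: [1.0, 0.016, 0.001, 0.0]
wrist_force: [-0.8, 0.0, -0.0]
width: 0.0002
gripper_force: 0.0
```

Run:
```python
from h import *
a,d=env.grab_frame('wrist'); cv2.imwrite('pics/w6.png',a)
s=env.state();print(s['time_s'],s['ee_pos'],s['width'])
c,S=np.cos(.0304),np.sin(.0304);e=s['ee_pos'][:2]*1000-[647.6,18.5];print('rack',e[0]*c+e[1]*S,-e[0]*S+e[1]*c)
```

```text
18.35 [ 0.5781299  -0.1044493   0.03316129] 0.0003718065013683723
rack -73.175088735264 -120.78092238168543
```

View pics/w6.png

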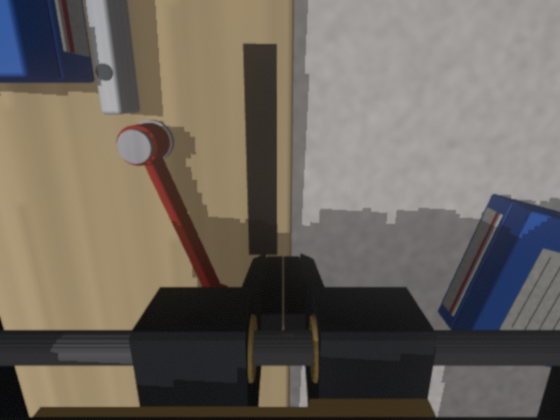

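The closed fingers (285,290) stand right of the catch bar (140,145 to 215,285). I sweep it along the arc.

Request:
{"op": "jog_arm", "data": {
  "increments": [
    [-0.002,-0.01,0.002,0,0,0,1],
    [-0.003,-0.019,0.002,0,0,0,1],
    [-0.005,-0.028,0.002,0,0,0,1],
    [-0.006,-0.038,0.002,0,0,0,1],
    [-0.006,-0.048,0.002,0,0,0,1],
    [-0.003,-0.058,0.002,0,0,0,1],
    [0.001,-0.068,0.002,0,0,0,1],
    [0.007,-0.077,0.002,0,0,0,1],
    [0.014,-0.084,0.002,0,0,0,1],
    [0.022,-0.091,0.002,0,0,0,1],
    [0.029,-0.094,0.002,0,0,0,1],
    [0.036,-0.097,0.002,0,0,0,1],
    [0.042,-0.099,0.002,0,0,0,1],
    [0.046,-0.1,0.002,0,0,0,1],
    [0.048,-0.1,0.002,0,0,0,1],
    [0.048,-0.1,0.002,0,0,0,1]
  ]
}}

```text
time_s: 20.35
ee_pos: [0.622, -0.0028, 0.0297]
tcp_rot: [1.0, 0.016, 0.0, -0.0]
wrist_force: [0.5, -0.2, 0.4]
width: 0.0002
gripper_force: 0.0
```

Request:
{"op": "jog_arm", "data": {
  "increments": [
    [0.001,0,0,0,0,0,1],
    [0.002,0,0,0,0,0,1],
    [0.002,0,0,0,0,0,1]
  ]
}}

```text
time_s: 20.72
ee_pos: [0.6237, -0.0027, 0.0297]
tcp_rot: [1.0, 0.016, -0.0, -0.0]
wrist_force: [-0.8, 0.1, 0.1]
width: 0.0002
gripper_force: 0.5
```

Request:
{"op": "jog_arm", "data": {
  "increments": [
    [0.001,0,0,0,0,0,1],
    [0.002,0,0,0,0,0,1],
    [0.002,0,0,0,0,0,1]
  ]
}}

```text
time_s: 21.1
ee_pos: [0.624, -0.0027, 0.0296]
tcp_rot: [1.0, 0.016, -0.002, -0.0]
wrist_force: [-9.0, -1.2, 6.9]
width: 0.0003
gripper_force: 4.5
```

Against its stop. Retreat, lift clear, and check.

Request:
{"op": "jog_arm", "data": {
  "increments": [
    [-0.01,0,0,0,0,0,1],
    [-0.03,0,0,0,0,0,1],
    [-0.03,0,-0.04,0,0,0,1],
    [-0.03,0,-0.09,0,0,0,0.5],
    [0.0,0,-0.14,0,0,0,0],
    [0.02,0,-0.177,0,0,0,0],
    [0.025,-0.02,-0.177,0,0,0,0],
    [0.025,-0.02,-0.177,0,0,0,0],
    [0.025,-0.02,-0.177,0,0,0,0]
  ]
}}

```text
time_s: 22.22
ee_pos: [0.6485, 0.0186, 0.2043]
tcp_rot: [1.0, 0.016, -0.002, -0.0]
wrist_force: [-0.1, 0.1, 0.2]
width: 0.0584
gripper_force: 0.0
```

Run:
```python
from h import *
C=cal('wrist');a,d=env.grab_frame('wrist'); cv2.imwrite('pics/w7.png',a)
print(env.state()['time_s'])
r,P,H,S,V,Z=fitedges('wrist',a,d,C)
red=((H<8)|(H>172))&(S>120)&(d>0)&(P[...,1]<55)&(P[...,1]>-100)&(P[...,0]>540)&(P[...,0]<655)&(abs(Z-30)<6)
p=P[red];k=np.polyfit(p[:,1],p[:,0],1);print('catch slope deg',np.degrees(np.arctan(k[0])),p[:,1].min(),p[:,1].max())
```

```text
22.275
rail L 1013 yaw 1.78 1.78 y@650 73.3 w 8.0
rail R 1005 yaw 1.77 1.7 y@650 -36.4 w 8.1
box 12994 [[657.7000122070312, 61.400001525878906], [660.7000122070312, -22.700000762939453], [759.9000244140625, -19.200000762939453], [756.9000244140625, 65.0]] ((708.8081665039062, 21.135313034057617), (99.27611541748047, 84.1937026977539), 2.058953046798706)
catch slope deg -3.28278867252394 -47.58567281544105 39.17182042628585
```

View pics/w7.png

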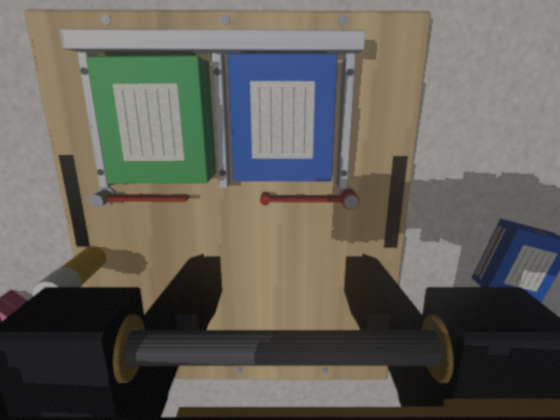

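The box is home and the catch lies straight across, from (265,199) to (350,199). The arm is clear, so I hand in the job.

```bash
python3 -c "
from rig import env
print(env.job_done())"
```

```text
the job is handed in; nothing more can be done
None
```

The blue slide box is home against the buffer, pushed in square and centred without touching the rails or labels as far as the camera measurements show. The red catch is across behind it at its stop, and I handed the job in at about 22 s.

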